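Line up the specimen jars by size on the hand-over rail

ROBOT

A 6-joint arm with a two-finger parallel gripper is mounted at the origin on the work surface. World frame = base frame: x ahead of the robot, y to its left, z up, the work surface at z = 0. Lengths are in m, angles in rad, forces in N, time in s.
With the tool pointing down it reaches from about 0.425 to 0.95 m from the base axis. Payload 3.5 kg.
Tool frame: the origin (TCP) lies midway between the tips of the shut fingers; the grasp point (between the pads) lies 19 mm behind it; z points along the fingers, y is the line along which they close (so a half turn about z gives the same grasp; the last joint's range is limited). The gripper opens to 85 mm and grips with 20 to 120 N. Pads are 22 mm wide; open, the fingers measure 114 mm over their backs; the gripper's body (76 mm by 85 mm) begins 54 mm behind the grasp point. The pads swing forward as they close: fully open they stand 13 mm farther back than shut.
Start: joints at [1.162, 0.286, 1.577, -0, 1.279, -0.15], TCP at [0.173, 0.653, 0.231] pointing down, gripper open.
Joint ranges: [-2.77, 2.77], [-0.9, 2.22], [0.21, 2.48], [-1.53, 4.67], [0.24, 2.81], [-2.84, 2.84]. Speed limits (rad/s): [2.79, 2.79, 3.14, 3.14, 3.14, 3.14].

INTERFACE

Orientations are given as a unit quaternion [x, y, z, w].
In Python, from plant import ctrl gives the robot as it stands.
- The arm moves only by the tool arm_command, never from a script. Its argument "steps" is one flat list of numbers, 5 for each row, row after row: the opening in per cent of the stroke, from 0 (shut) to 100 (fully open), then the shift along the tool's x, y, z each as a share of 25 mm, from -1 to 1, then the turn about the tool's z as a share of 0.1 rad, from -1 to 1. In form: [grip, tx, ty, tz, spin, grip, tx, ty, tz, spin, ...]. A call has 1 to 8 rows; each row shifts and turns the commanded pose from where the row before left it, along the tool's axes as they then stand; what a row does not reach is not made up. A row lasts 1/12 s, in which the tool goes at most 41.7 mm and 7.16 degrees, less where a joint would pass 70% of its speed; a pose out of reach is approached as far as the arm can. A call with a number of a shift or a turn outside -1 to 1 is refused whole. A call with a gripper value outside its range is refused whole. The fingers move at their own pace and stop on an object; "squeeze" is the grip in N (left out, the last holds). Time passes only in rows, so rows that do not move let the fingers close. It gives the time, the measured TCP pose, the force, the opening and the grip force at its end, in the units of the state.
- ctrl.get_state(): the state, without advancing time (a new reading comes with each control period).
- ctrl.read_camera(name): name is "scene" or "top" or "wrist"; returns the picture (480x640x3 uint8, red, green, blue); there is no depth.
- ctrl.camera_model(name): a dict with "intrinsics" (3x3 intrinsics, pixels), "rvec" (rotation vector, rad) and "tvec" (3), from world to camera coordinates, as OpenCV has them. Camera axes: x right, y down, z forward; pixel columns grow to the right and rows downward; lengths in m; the calibration is good to about 2 mm. A picture is of the moment at which its call begins: read the wrist's pose just before it. camera_model takes no time and is no camera call; for the wrist camera it gives the pose at the moment of the call.
- ctrl.sign_off(): hands the job in; it is judged then, once.
The state is a dict: "time": time; "qpos": joint angles; "dq": joint speeds; "joint_efforts": joint torques, N m; "eef_pos": TCP position; "tcp_rot": TCP orientation; "contact_force": force on the tool from outside, world axes, zero at the start; "wrist_torque": the same for the moment, N m; "opening": opening from 0.0 (shut) to 1.0 (fully open); "finger_force": force on a finger pad.
Only numpy, scipy, OpenCV 4.12 (cv2) and the standard library are available. Lean on these libraries where they do the work, as an engineer would, in place of code of your own. Each camera call takes 0.05 s, during which the arm holds its last target. There are 200 camera calls.

TASK

Stand the four specimen jars on the rail in order of size, one centred on each round pad: the largest on the pad next to the upright end plate, then smaller and smaller, the smallest at the far end. Do not knock any jar over; leave them all upright and at rest.

Things in the scene. Friction and masses are not known exactly. Their poses are not given: they have to be found in the camera images.
- jar_a_mid (a point): largest specimen jar: upright straight-sided round screw-top jar, white with a flat blue lid, 58 mm in diameter from foot to lid top, 76 mm tall, 200 g give or take 30%; this point is on its axis, half-way up; z along its axis. It stands on the bench, loose.
- jar_b_mid (a point): second largest specimen jar: upright straight-sided round screw-top jar, white with a flat blue lid, 50 mm in diameter from foot to lid top, 64 mm tall, 130 g give or take 30%; this point is on its axis, half-way up; z along its axis. It stands on the bench, loose.
- jar_c_mid (a point): second smallest specimen jar: upright straight-sided round screw-top jar, white with a flat blue lid, 42 mm in diameter from foot to lid top, 52 mm tall, 80 g give or take 30%; this point is on its axis, half-way up; z along its axis. It stands on the bench, loose.
- jar_d_mid (a point): smallest specimen jar: upright straight-sided round screw-top jar, white with a flat blue lid, 34 mm in diameter from foot to lid top, 40 mm tall, 45 g give or take 30%; this point is on its axis, half-way up; z along its axis. It stands on the bench, loose.
- rail: low flat aluminium rail fixed on the bench, 470 mm long (its y axis), 95 mm wide (its x axis), 12 mm high; origin at the centre of its underside. Four pads sit in a row along it.
- pad_1: one of four identical round black rubber pads fixed on the rail in a row about 95 mm apart, 64 mm in diameter, 3 mm thick; its top is 15 mm above the bench; origin at the centre of its underside. Which pad is where in the row varies.
- pad_2: one of four identical round black rubber pads fixed on the rail in a row about 95 mm apart, 64 mm in diameter, 3 mm thick; its top is 15 mm above the bench; origin at the centre of its underside. Which pad is where in the row varies.
- pad_3: one of four identical round black rubber pads fixed on the rail in a row about 95 mm apart, 64 mm in diameter, 3 mm thick; its top is 15 mm above the bench; origin at the centre of its underside. Which pad is where in the row varies.
- pad_4: one of four identical round black rubber pads fixed on the rail in a row about 95 mm apart, 64 mm in diameter, 3 mm thick; its top is 15 mm above the bench; origin at the centre of its underside. Which pad is where in the row varies.
- end_plate: dark steel upright plate fixed across one end of the rail (either end), 85 mm along the rail's x, 8 mm thick, 50 mm tall above the rail, on a foot 22 mm wide and 4 mm high; origin at the centre of its underside, on the rail's top, about 78 mm from the nearest pad's centre. The other end has only a flat grey strip 3 mm high.

How it is judged:
By the outcome, as a careful person would: the job done as asked, in the order asked, and still so for the second after the job is handed in, with the robot touching nothing.
It also fails if it takes over 99 s, if anything falls off the work surface, if the arm or the gripper's body presses on something with over 40 N, if the wrist force passes 120 N, or if a joint passes its speed limit or range.

## Working session

There is one attempt and no reset: what is moved stays moved. The work goes in short steps, Python scripts to look and compute and a tool call to move; the robot and the scene stay as the last step left them, time stands still between calls to the robot, and variables do not carry over. Pictures are saved under pics/ and viewed, at most 14 in all, crops included, and the job is handed in when it is done.

Besides the shell and the picture viewer there is one more tool, called after ">>>" in YAML: its name, and indented under it one key for each argument. arm_command: Moves the arm, as the interface text tells. Its arguments: {"type":"object","properties":{"steps":{"type":"array","items":{"type":"number"}},"squeeze":{"type":"number"}},"required":["steps"]}

```bash
mkdir -p pics
cat > h.py <<'E'
import numpy as np, cv2
from plant import ctrl
def snap(n,f):
    m=ctrl.camera_model(n); im=ctrl.read_camera(n)
    cv2.imwrite('pics/'+f,cv2.cvtColor(im,cv2.COLOR_RGB2BGR)); return im,m
def ray(m,uv,z):
    R,_=cv2.Rodrigues(np.array(m['rvec'],float)); t=np.array(m['tvec'],float).ravel()
    d=R.T@np.linalg.inv(np.array(m['intrinsics']))@np.array([uv[0],uv[1],1.]); c=-R.T@t
    return c+d*(z-c[2])/d[2]
def proj(m,p):
    return cv2.projectPoints(np.array([p],float),np.array(m['rvec'],float),np.array(m['tvec'],float),np.array(m['intrinsics'],float),None)[0].ravel()
E
python3 - <<'E'
from h import *
for n in('top','scene'): snap(n,n+'0.png')
s=ctrl.get_state(); print(s)
E
```

```text
{'time': 0.1, 'qpos': array([ 1.16200289e+00,  2.87140100e-01,  1.57803534e+00, -1.49172246e-05,
        1.27863158e+00, -1.49994963e-01]), 'dq': array([ 0.00088392, -0.00229469, -0.00225048, -0.00057874,  0.00219079,
       -0.00087396]), 'joint_efforts': array([ 1.07498279e-03, -4.07295263e+01, -2.93699384e+01, -1.08186182e-04,
        3.38161008e-03,  3.61803707e-07]), 'eef_pos': array([0.17247424, 0.65196824, 0.23004093]), 'tcp_rot': array([ 1.29036209e-01,  9.91639265e-01, -1.06622033e-03, -2.98468866e-04]), 'contact_force': array([-0.34216552,  0.3070521 ,  0.23192841]), 'wrist_torque': array([-0.01830466, -0.00391158,  0.02192512]), 'finger_force': 0.0, 'opening': 0.9957409399315967}
```

View pics/top0.png

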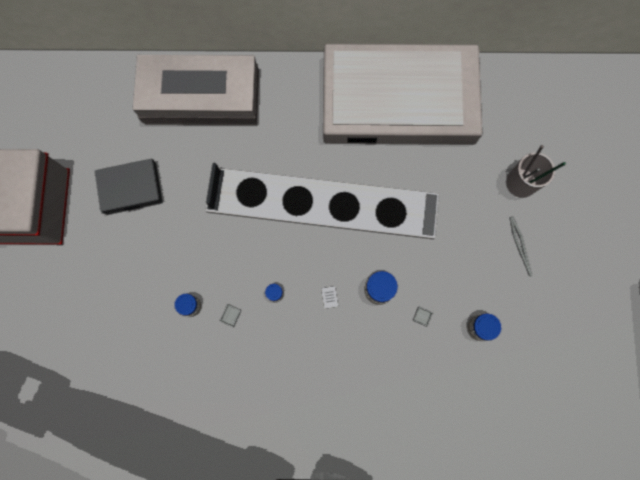

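View pics/scene0.png

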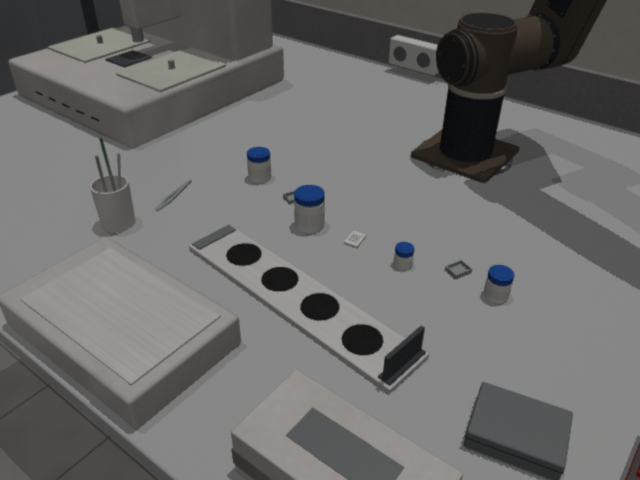

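The top view shows the end plate at (214,187), pads at (251,192), (298,201), (344,207) and (391,212), and blue lids at (186,305), (274,292), (381,287) and (487,327). Next I turn these into positions.

```bash
cat > m.py <<'E'
from h import *
def ells(mask,lo,hi):
    out=[]
    for c in cv2.findContours(mask.astype(np.uint8),cv2.RETR_EXTERNAL,cv2.CHAIN_APPROX_NONE)[0]:
        if lo<cv2.contourArea(c)<hi: out.append(cv2.fitEllipse(cv2.convexHull(c)))
    return out
def blue(im):
    i=im.astype(int); return (i[...,2]>i[...,0]+50)&(i[...,2]>70)
def dark(im): return im.max(2)<40
E
python3 - <<'E'
from m import *
for n in('top','scene'):
    im=cv2.cvtColor(cv2.imread(f'pics/{n}0.png'),cv2.COLOR_BGR2RGB); m=ctrl.camera_model(n)
    print(n)
    for e in ells(blue(im),100,2500):
        w=[ray(m,e[0],z)[:2].round(4).tolist() for z in(.04,.052,.064,.076)]
        print('lid',np.round(e[0],1),np.round(e[1],1),w)
    for e in ells(dark(im),300,1600): print('dark',np.round(e[0],1),np.round(e[1],1),ray(m,e[0],.015).round(4))
E
```

```text
top
lid [487.4 326.4] [25.8 27.2] [[0.3821, -0.3089], [0.3816, -0.3056], [0.3811, -0.3023], [0.3806, -0.2989]]
lid [185.1 304. ] [20.7 21.6] [[0.4165, 0.2694], [0.4156, 0.2664], [0.4147, 0.2634], [0.4138, 0.2604]]
lid [273.2 291.9] [16.6 16.8] [[0.4422, 0.1], [0.441, 0.0989], [0.4399, 0.0977], [0.4387, 0.0966]]
lid [381.8 286. ] [30.2 30.4] [[0.4563, -0.1093], [0.455, -0.1081], [0.4537, -0.107], [0.4523, -0.1058]]
dark [390.6 212.2] [27.6 28.7] [ 0.6091 -0.1303  0.015 ]
dark [343.9 206.3] [27.5 28.4] [ 0.6202 -0.0358  0.015 ]
dark [297.1 200.5] [27.5 28.2] [0.6312 0.0594 0.015 ]
dark [251.1 191.9] [27.2 28.4] [0.6483 0.1539 0.015 ]
scene
lid [501.  272.7] [15.8 25.1] [[0.4042, 0.2658], [0.4191, 0.2699], [0.4339, 0.2741], [0.4488, 0.2782]]
lid [404.5 247.4] [11.6 18. ] [[0.4453, 0.1034], [0.4594, 0.1106], [0.4735, 0.1179], [0.4875, 0.1251]]
lid [308.9 192.9] [16.6 29.8] [[0.4115, -0.138], [0.4263, -0.1262], [0.441, -0.1144], [0.4557, -0.1025]]
lid [257.8 152.2] [11.4 22.2] [[0.3522, -0.3299], [0.368, -0.3144], [0.3839, -0.2989], [0.3997, -0.2834]]
dark [401.8 355.5] [22.9 61.9] [0.6419 0.2213 0.015 ]
dark [361.9 339.4] [29.1 39.5] [0.6517 0.1569 0.015 ]
dark [319.4 306.4] [25.5 37. ] [0.6347 0.0622 0.015 ]
dark [279.4 278.8] [22.8 35. ] [ 0.6232 -0.0326  0.015 ]
dark [243.4 254. ] [20.5 33.3] [ 0.612  -0.1271  0.015 ]
dark [486.3  21.8] [16.4 51.4] [-0.9341 -0.3846  0.015 ]
dark [88.9 14.1] [14.3 47.9] [-0.0649 -1.5528  0.015 ]
```

>>> arm_command:
  steps: [100,0,0,0,1,100,0,0,0,1,100,0,0,0,1,100,0,0,0,1,100,0,0,0,1,100,0,0,0,1,100,0,0,0,1,100,0,0,0,1]
  squeeze: 25

```text
time: 0.77
eef_pos: [0.1726, 0.6522, 0.2305]
tcp_rot: [0.507, 0.862, -0.001, 0.0]
contact_force: [0.3, -0.2, 1.1]
opening: 1.0
finger_force: 0.0
```

>>> arm_command:
  steps: [100,0,0,0,1,100,0,0,0,1,100,0,0,0,1,100,0,0,0,1,100,0,0,0,1,100,0,0,0,1,100,0,0,0,0.5,100,0,0,0,0]

```text
time: 1.43
eef_pos: [0.1726, 0.6522, 0.2305]
tcp_rot: [0.754, 0.656, -0.001, 0.0]
contact_force: [-0.1, -0.4, -0.4]
opening: 1.003
finger_force: 0.0
```

```bash
cat > go.py <<'E'
# usage: go.py x y z [yaw]: rows-units to reach TCP target (along tool axes, total in units of 25 mm)
import sys
from h import *
from scipy.spatial.transform import Rotation as Ro
s=ctrl.get_state(); R=Ro.from_quat(s['tcp_rot']).as_matrix(); p=s['eef_pos']
print('t',round(s['time'],2),'tcp',p.round(4),'y-yaw',np.arctan2(R[1,1],R[0,1]).round(3),'open',round(s['opening'],3),'F',s['contact_force'].round(1))
if len(sys.argv)>3:
    d=np.array(list(map(float,sys.argv[1:4])))-p; print('units',(R.T@d/.025).round(2),'j',s['qpos'].round(2))
E
python3 go.py 0.417 0.268 0.15
```

```text
t 1.43 tcp [0.1726 0.6522 0.2305] y-yaw -0.139 open 1.003 F [-0.1 -0.4 -0.4]
units [-13.86  11.81   3.24] j [1.16 0.29 1.58 0.   1.28 1.3 ]
```

>>> arm_command:
  steps: [100,-0.86,0.74,0,0,100,-0.86,0.74,0,0,100,-0.86,0.74,0,0,100,-0.86,0.74,0,0,100,-0.86,0.74,0,0,100,-0.86,0.74,0,0,100,-0.86,0.74,0,0,100,-0.86,0.74,0,0]

```text
time: 2.1
eef_pos: [0.296, 0.4604, 0.231]
tcp_rot: [0.754, 0.657, -0.0, 0.0]
contact_force: [0.0, -0.2, 1.0]
opening: 0.998
finger_force: 0.0
```

>>> arm_command:
  steps: [100,-0.86,0.74,0.2,0,100,-0.86,0.74,0.2,0,100,-0.86,0.74,0.2,0,100,-0.86,0.74,0.2,0,100,-0.86,0.74,0.2,0,100,-0.86,0.74,0.2,0,100,-0.86,0.74,0.2,0,100,-0.86,0.74,0.2,0]

```text
time: 2.77
eef_pos: [0.4189, 0.2697, 0.1909]
tcp_rot: [0.754, 0.657, -0.0, -0.0]
contact_force: [0.3, -0.1, 0.0]
opening: 0.998
finger_force: 0.0
```

```bash
python3 go.py .417 .268 .15
python3 - <<'E'
from m import *
im,m=snap('wrist','w1.png')
for e in ells(blue(im),300,60000): print(np.round(e[0],1),np.round(e[1],1),ray(m,e[0],.052).round(4))
R,_=cv2.Rodrigues(np.array(m['rvec']));print('cam',-R.T@np.ravel(m['tvec']),R)
E
```

```text
t 2.77 tcp [0.4189 0.2697 0.1909] y-yaw -0.136 open 0.998 F [ 0.3 -0.1  0. ]
units [-0.08 -0.07  1.64] j [ 0.37 -0.07  2.04  0.    1.17  0.5 ]
[372.1 385.3] [26.2 31.4] [0.4431 0.1128 0.052 ]
[323.  231.6] [45.6 46.6] [0.4168 0.2699 0.052 ]
cam [0.42722032 0.33504776 0.33397266] [[ 0.99088692 -0.13468173 -0.00198654]
 [-0.12951985 -0.95675175  0.26048165]
 [-0.03698275 -0.25785056 -0.96547676]]
```

View pics/w1.png

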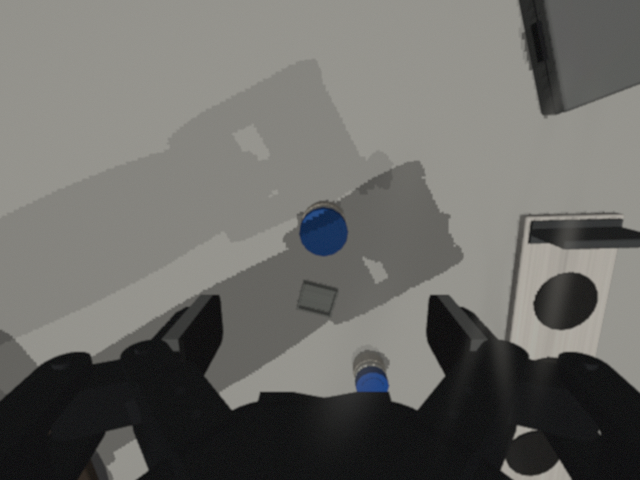

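Wrist view: jar C's lid is at (323,231), which is (0.417,0.270) and agrees with the other views. D is at (372,385) and pad 1 at (566,300). Now I lower onto C and grip it.

>>> arm_command:
  steps: [100,-0.01,-0.01,0.9,0,100,-0.01,-0.01,0.9,0,100,-0.01,-0.01,0.9,0,100,-0.01,-0.01,0.9,0,100,-0.01,-0.01,0.9,0,100,-0.01,-0.01,0.9,0,100,-0.01,-0.01,0.9,0,100,0,0,0.9,0]

```text
time: 3.48
eef_pos: [0.4163, 0.2696, 0.0102]
tcp_rot: [0.754, 0.657, -0.0, -0.0]
contact_force: [0.7, 0.5, 0.3]
opening: 0.997
finger_force: 0.0
```

>>> arm_command:
  steps: [0,0,0,0,0,0,0,0,0,0,0,0,0,0,0,0,0,0,0,0,0,0,0,0,0,0,0,0,0,0,0,0,0,0,0,0,0,0,0,0]
  squeeze: 25

```text
time: 4.15
eef_pos: [0.418, 0.2702, 0.0131]
tcp_rot: [0.754, 0.657, 0.002, 0.001]
contact_force: [-0.1, -0.4, 6.4]
opening: 0.482
finger_force: 26.0
```

>>> arm_command:
  steps: [0,0,0,-0.3,0,0,0,0,-0.7,0,0,0,0,-0.7,0,0,0,0,-0.7,0,0,0,0,-0.7,0,0,0,0,-0.7,0,0,0,0,-0.7,0,0,0,0,-0.5,0]

```text
time: 4.82
eef_pos: [0.4166, 0.2696, 0.138]
tcp_rot: [0.754, 0.657, 0.001, 0.0]
contact_force: [0.9, 0.6, -0.7]
opening: 0.488
finger_force: 25.5
```

```bash
python3 go.py .6217 -.0342 .13
python3 - <<'E'
from m import *
im,m=snap('wrist','w2.png')
for e in ells(blue(im),300,60000): print(np.round(e[0],1),np.round(e[1],1))
for e in ells(dark(im),500,6000): print('d',np.round(e[0],1),np.round(e[1],1),ray(m,e[0],.015).round(4))
E
```

```text
t 4.82 tcp [0.4166 0.2696 0.138 ] y-yaw -0.138 open 0.488 F [ 0.9  0.6 -0.7]
units [-10.91   9.8    0.32] j [ 0.37 -0.01  2.09 -0.    1.06  0.51]
[323.9 347.9] [100.4 117.4]
d [609.2 325.3] [59.6 75.3] [0.6485 0.1577 0.015 ]
d [612.8 250.9] [30.  60.3] [0.6461 0.2255 0.015 ]
```

View pics/w2.png

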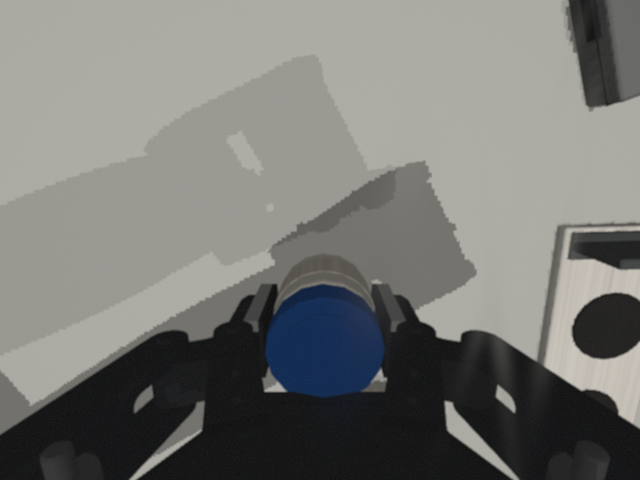

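Jar C is held straight between the fingers, with its lid at (324,348). I move towards pads 3 and 4 and look at the pads from close by.

```bash
python3 go.py .6105 -.1287 .135
```

```text
t 4.87 tcp [0.418  0.2702 0.1404] y-yaw -0.138 open 0.482 F [1.2 0.3 0.1]
units [-14.75   9.82   0.22] j [ 0.37 -0.01  2.09 -0.    1.06  0.51]
```

>>> arm_command:
  steps: [0,-0.92,0.61,0,0,0,-0.92,0.61,0,0,0,-0.92,0.61,0,0,0,-0.92,0.61,0,0,0,-0.92,0.61,0,0,0,-0.92,0.61,0,0,0,-0.92,0.61,0,0,0,-0.92,0.61,0,0]

```text
time: 5.53
eef_pos: [0.5117, 0.0693, 0.1355]
tcp_rot: [0.754, 0.657, -0.001, -0.001]
contact_force: [-0.0, 1.3, -0.7]
opening: 0.486
finger_force: 25.6
```

>>> arm_command:
  steps: [0,-0.92,0.61,0,0,0,-0.92,0.61,0,0,0,-0.92,0.61,0,0,0,-0.92,0.61,0,0,0,-0.92,0.61,0,0,0,-0.92,0.61,0,0,0,-0.92,0.61,0,0,0,-0.92,0.61,0,0]

```text
time: 6.2
eef_pos: [0.6073, -0.1295, 0.1352]
tcp_rot: [0.754, 0.657, -0.0, -0.001]
contact_force: [0.4, 0.0, -1.1]
opening: 0.485
finger_force: 25.6
```

```bash
python3 go.py .6217 -.0342 .13
python3 - <<'E'
from m import *
im,m=snap('wrist','w3.png')
for e in ells(blue(im),300,60000): print(np.round(e[0],1),np.round(e[1],1))
for e in ells(dark(im),500,16000): print('d',np.round(e[0],1),np.round(e[1],1),ray(m,e[0],.015).round(4))
E
```

```text
t 6.2 tcp [ 0.6073 -0.1295  0.1352] y-yaw -0.138 open 0.485 F [ 0.4  0.  -1.1]
units [3.86 0.05 0.21] j [-0.37  0.26  1.79  0.    1.09 -0.24]
[323.4 343.8] [112.9 118.2]
[ 79.6 252. ] [ 88.6 102.7]
d [551.7 425.5] [119.8 206.2] [ 0.7911 -0.3374  0.015 ]
d [481.8 403.9] [ 50.  128.2] [ 0.7272 -0.3047  0.015 ]
d [326.  230.5] [63.3 74.5] [ 0.6081 -0.1244  0.015 ]
d [529.2 111.1] [ 20.7 106.5] [ 0.7655 -0.0567  0.015 ]
```

View pics/w3.png

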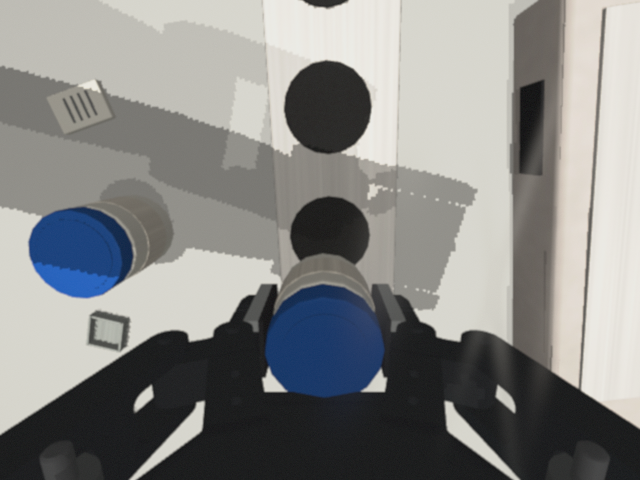

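The next pad (pad 3) is in full view at (328,107). Pad 4 at (330,232) is partly hidden by the held jar. Jar A's lid is at (80,252).

Run:
```python
from m import *
im=cv2.cvtColor(cv2.imread('pics/w3.png'),cv2.COLOR_BGR2RGB); m=ctrl.camera_model('wrist')
for e in ells(im.max(2)<62,2500,8000): print('d',np.round(e[0],1),np.round(e[1],1),ray(m,e[0],.015).round(4))
print('A',ray(m,(79.6,252),.076))
```

```text
d [329.1 234.1] [74.5 77.2] [ 0.6128 -0.1331  0.015 ]
d [327.2 106.9] [84.5 91.1] [ 0.6243 -0.0392  0.015 ]
A [ 0.45915573 -0.10800114  0.076     ]
```

>>> arm_command:
  steps: [0,0.75,0.02,0,0,0,0.75,0.02,0,0,0,0.75,0.02,0,0,0,0.75,0.02,0.3,0,0,0.79,0.01,0.5,0,0,0,0,0.8,0,0,0,0,0.8,0,0,0,0,0.6,0]

```text
time: 6.92
eef_pos: [0.6213, -0.0339, 0.0588]
tcp_rot: [0.754, 0.657, -0.001, -0.001]
contact_force: [-0.1, 0.0, -1.4]
opening: 0.485
finger_force: 25.7
```

```bash
python3 go.py .6226 -.036 .0285
```

```text
t 6.92 tcp [ 0.6213 -0.0339  0.0588] y-yaw -0.137 open 0.485 F [-0.1  0.  -1.4]
units [-0.08  0.07  1.21] j [-0.22  0.37  1.82 -0.    0.96 -0.08]
```

>>> arm_command:
  steps: [0,-0.08,0.07,0.4,0,0,0,0,0.3,0,0,0,0,0.2,0,0,0,0,0.15,0,0,0,0,0.1,0,0,0,0,0,0]

```text
time: 7.42
eef_pos: [0.6245, -0.0373, 0.0327]
tcp_rot: [0.754, 0.657, 0.0, 0.0]
contact_force: [-0.2, 0.0, -1.5]
opening: 0.486
finger_force: 25.7
```

>>> arm_command:
  steps: [0,0,0,0.08,0,0,0,0,0.04,0,0,0,0,0,0]

```text
time: 7.67
eef_pos: [0.6245, -0.0372, 0.0298]
tcp_rot: [0.754, 0.657, 0.0, 0.0]
contact_force: [-0.4, -0.8, -0.2]
opening: 0.483
finger_force: 25.7
```

>>> arm_command:
  steps: [0,0,0,0.04,0,0,0,0,0,0]

```text
time: 7.83
eef_pos: [0.6244, -0.0372, 0.0286]
tcp_rot: [0.754, 0.657, 0.0, 0.0]
contact_force: [0.1, -0.9, -0.7]
opening: 0.489
finger_force: 25.7
```

>>> arm_command:
  steps: [0,0,0,0.06,0,0,0,0,0,0]

```text
time: 8.0
eef_pos: [0.6247, -0.0372, 0.0281]
tcp_rot: [0.754, 0.657, -0.0, 0.0]
contact_force: [-2.9, 0.7, 4.9]
opening: 0.487
finger_force: 26.1
```

>>> arm_command:
  steps: [100,0,0,0,0,100,0,0,0,0,100,0,0,0,0,100,0,0,0,0,100,0,0,0,0,100,0,0,-0.6,0,100,0,0,-0.8,0,100,0,0,-0.8,0]

```text
time: 8.67
eef_pos: [0.6236, -0.037, 0.0817]
tcp_rot: [0.754, 0.657, -0.001, -0.001]
contact_force: [0.0, -0.8, 0.7]
opening: 0.999
finger_force: 0.0
```

>>> arm_command:
  steps: [100,0,0,-1,0,100,0,0,-1,0,100,0,0,-1,0,100,0,0,-1,0,100,0,0,0,0]

```text
time: 9.08
eef_pos: [0.6277, -0.0378, 0.189]
tcp_rot: [0.754, 0.657, 0.003, 0.005]
contact_force: [1.1, -0.3, 2.0]
opening: 0.997
finger_force: 0.0
```

```bash
python3 go.py .444 .1017 .15
python3 - <<'E'
from m import *
im,m=snap('wrist','w4.png')
for e in ells(blue(im),300,60000): print(np.round(e[0],1),np.round(e[1],1),ray(m,e[0],.067).round(4))
for e in ells(im.max(2)<62,500,16000): print('d',np.round(e[0],1),np.round(e[1],1),ray(m,e[0],.015).round(4))
im,m=snap('scene','s1.png')
for e in ells(blue(im),100,2500): print('s',np.round(e[0],1),ray(m,e[0],.067).round(4))
E
```

```text
t 9.08 tcp [ 0.6277 -0.0378  0.189 ] y-yaw -0.138 open 0.997 F [ 1.1 -0.3  2. ]
units [ 4.52 -8.06  1.46] j [-0.22  0.22  1.74  0.    1.17 -0.08]
[124.  336.2] [48.4 63.7] [ 0.4448 -0.1021  0.067 ]
[318.3 236.5] [48.8 49.9] [ 0.6234 -0.0376  0.067 ]
[66.6 88.4] [39.8 48.3] [0.4612 0.0949 0.067 ]
d [318.2 311.1] [54.6 58.7] [ 0.61   -0.1278  0.015 ]
d [468.7 239.5] [17.4 77.6] [ 0.7642 -0.0734  0.015 ]
d [316.1 219.2] [64.3 65.4] [ 0.6215 -0.0335  0.015 ]
d [313.3 111.6] [70.1 75.1] [0.6326 0.0613 0.015 ]
d [317.  -10.3] [73. 77.] [0.6488 0.1515 0.015 ]
s [275. 256.] [ 0.6292 -0.0348  0.067 ]
s [404.3 248.4] [0.4796 0.1209 0.067 ]
s [308.5 194.4] [ 0.4492 -0.1087  0.067 ]
```

View pics/w4.png

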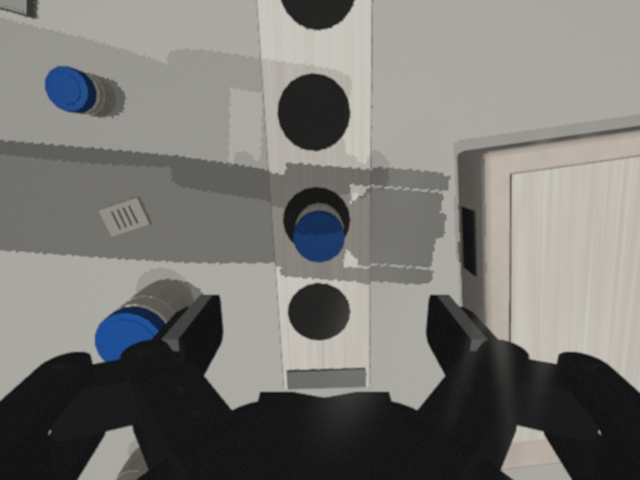

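The wrist view puts jar C about 4 mm off pad 3's centre: lid at (0.6234,-0.0376), pad at (0.6215,-0.0335). The other pads match the earlier averages. I grip C again and shift it.

>>> arm_command:
  steps: [100,0,0,0.8,0,100,0,0,0.8,0,100,0,0,0.8,0,100,0,0,0.8,0,100,0,0,0.8,0,100,0,0,0.8,0,100,0,0,0.8,0,100,0,0,0.5,0]

```text
time: 9.85
eef_pos: [0.6213, -0.0366, 0.0248]
tcp_rot: [0.754, 0.657, -0.002, -0.003]
contact_force: [1.0, 0.0, -0.9]
opening: 1.0
finger_force: 0.0
```

>>> arm_command:
  steps: [0,0,0,0,0,0,0,0,0,0,0,0,0,0,0,0,0,0,0,0,0,0,0,0,0,0,0,0,0,0,0,0,0,-0.2,0,0,0,0,-0.2,0]

```text
time: 10.52
eef_pos: [0.6241, -0.0371, 0.0398]
tcp_rot: [0.754, 0.657, -0.0, -0.0]
contact_force: [-0.2, -0.3, -1.4]
opening: 0.487
finger_force: 25.5
```

>>> arm_command:
  steps: [0,0.08,-0.05,0,0,0,0.07,-0.05,0,0,0,0,0,0.1,0,0,0,0,0.1,0,0,0,0,0.06,0,0,0,0,0,0]

```text
time: 11.02
eef_pos: [0.6217, -0.033, 0.032]
tcp_rot: [0.754, 0.657, -0.001, -0.001]
contact_force: [-0.7, -0.3, -0.7]
opening: 0.482
finger_force: 25.5
```

>>> arm_command:
  steps: [0,0,0,0.06,0,0,0,0,0.03,0,0,0,0,0,0]

```text
time: 11.27
eef_pos: [0.6225, -0.0332, 0.0311]
tcp_rot: [0.754, 0.657, -0.0, -0.0]
contact_force: [-1.4, 0.4, 2.7]
opening: 0.482
finger_force: 25.5
```

>>> arm_command:
  steps: [100,0,0,0,0,100,0,0,0,0,100,0,0,0,0,100,0,0,0,0,100,0,0,0,0,100,0,0,-0.6,0,100,0,0,-0.8,0,100,0,0,-0.8,0]

```text
time: 11.93
eef_pos: [0.6217, -0.033, 0.0855]
tcp_rot: [0.754, 0.657, -0.001, -0.001]
contact_force: [0.5, -0.2, -0.5]
opening: 1.001
finger_force: 0.0
```

>>> arm_command:
  steps: [100,0,0,-1,0,100,0,0,-1,0,100,0,0,-1,0,100,0,0,-1,0,100,0,0,0,0,100,0,0,0,0]

```text
time: 12.43
eef_pos: [0.6236, -0.0333, 0.1882]
tcp_rot: [0.754, 0.657, 0.001, 0.002]
contact_force: [-0.5, -0.2, -0.2]
opening: 0.999
finger_force: 0.0
```

```bash
cat > look.py <<'E'
from m import *
import sys
im,m=snap('wrist',sys.argv[1]); H=[float(a) for a in sys.argv[2:]]
for e in ells(blue(im),300,60000): print('lid',np.round(e[0],1),np.round(e[1],1),[ray(m,e[0],h)[:2].round(4).tolist() for h in H])
for e in ells(im.max(2)<62,1500,8000): print('d',np.round(e[0],1),np.round(e[1],1),ray(m,e[0],.015).round(4))
E
python3 look.py w5.png .067; python3 go.py .443 .1 .19
```

```text
lid [128.  337.4] [40.  59.8] [[0.4427, -0.0992]]
lid [322.  236.9] [48.5 50.1] [[0.6214, -0.0334]]
lid [75.4 94. ] [39.6 47.8] [[0.461, 0.0953]]
d [322.9 314.9] [54.4 56.5] [ 0.6091 -0.1275  0.015 ]
d [319.9 116.5] [70.1 74.8] [0.6326 0.0612 0.015 ]
d [324.7  -7.8] [74.8 82.1] [0.6494 0.1534 0.015 ]
t 12.48 tcp [ 0.6225 -0.0331  0.186 ] y-yaw -0.138 open 1.003 F [ 0.1 -0.3 -0.1]
units [ 4.29 -7.84 -0.17] j [-0.22  0.21  1.75 -0.    1.18 -0.08]
```

C is now centred. On to D.

>>> arm_command:
  steps: [100,0.54,-0.98,0,0,100,0.54,-0.98,0,0,100,0.54,-0.98,0,0,100,0.54,-0.98,0,0,100,0.54,-0.98,0,0,100,0.54,-0.98,0,0,100,0.54,-0.98,0,0,100,0.54,-0.98,0,0]

```text
time: 13.15
eef_pos: [0.4407, 0.1014, 0.1835]
tcp_rot: [0.754, 0.657, -0.002, -0.001]
contact_force: [0.5, 0.4, -0.1]
opening: 1.005
finger_force: 0.0
```

>>> arm_command:
  steps: [100,0,0,0,0,100,0,0,0,0]

```text
time: 13.32
eef_pos: [0.4414, 0.1014, 0.184]
tcp_rot: [0.754, 0.657, -0.001, -0.001]
contact_force: [0.1, -0.9, 0.7]
opening: 1.003
finger_force: 0.0
```

```bash
python3 look.py w6.png .04 .076; python3 go.py .443 .1 .012
```

```text
lid [551.3 351.9] [22.9 43.3] [[0.6379, -0.0449], [0.6144, -0.0183]]
lid [328.  228.5] [35.9 36.2] [[0.4434, 0.1024], [0.4443, 0.1105]]
d [535.3 239.2] [47.5 70.3] [0.6349 0.0606 0.015 ]
d [564.4 132.6] [44.  77.4] [0.6575 0.154  0.015 ]
d [572.6  30. ] [ 45.2 141.2] [0.6603 0.2333 0.015 ]
t 13.37 tcp [0.4425 0.1009 0.1846] y-yaw -0.137 open 1.003 F [ 0.4 -0.2 -0.1]
units [-0.03  0.04  6.9 ] j [ 0.   -0.17  2.14 -0.    1.17  0.14]
```

>>> arm_command:
  steps: [100,0.02,0.01,0.89,0,100,0.02,0.01,0.89,0,100,0.02,0.01,0.89,0,100,0,0,0.89,0,100,0,0,0.89,0,100,0,0,0.89,0,100,0,0,0.89,0,100,0,0,0.85,0]

```text
time: 14.03
eef_pos: [0.4446, 0.1013, 0.007]
tcp_rot: [0.755, 0.656, -0.0, -0.0]
contact_force: [0.4, -0.2, 0.5]
opening: 0.997
finger_force: 0.0
```

>>> arm_command:
  steps: [0,0,0,0,0,0,0,0,0,0,0,0,0,0,0,0,0,0,0,0,0,0,0,0,0,0,0,0,0,0,0,0,0,0,0,0,0,0,0,0]
  squeeze: 20

```text
time: 14.7
eef_pos: [0.4457, 0.1021, 0.0104]
tcp_rot: [0.754, 0.657, 0.001, 0.001]
contact_force: [0.0, -1.3, 7.2]
opening: 0.392
finger_force: 20.5
```

>>> arm_command:
  steps: [0,0,0,-0.2,0,0,0,0,-0.7,0,0,0,0,-0.7,0,0,0,0,-0.7,0,0,0,0,-0.7,0,0,0,0,-0.7,0,0,0,0,-0.7,0,0,0,0,-0.6,0]

```text
time: 15.37
eef_pos: [0.4436, 0.1024, 0.1348]
tcp_rot: [0.754, 0.657, -0.0, -0.0]
contact_force: [0.5, -1.2, -0.4]
opening: 0.39
finger_force: 20.0
```

```bash
python3 look.py w7.png .04; python3 go.py .610 -.1278 .15
```

```text
lid [595.2 390.1] [31.7 61.1] [[0.6448, -0.0489]]
lid [317.5 332.2] [71.1 83.3] [[0.4278, 0.0339]]
d [594.3 128.3] [77.7 96.2] [0.6491 0.1568 0.015 ]
d [591.   14.2] [ 61.8 102.3] [0.642  0.2316 0.015 ]
t 15.42 tcp [0.4457 0.1024 0.1379] y-yaw -0.138 open 0.391 F [1.2 1.  1.2]
units [-8.22  7.78 -0.45] j [ 0.   -0.11  2.18  0.    1.06  0.14]
```

View pics/w7.png

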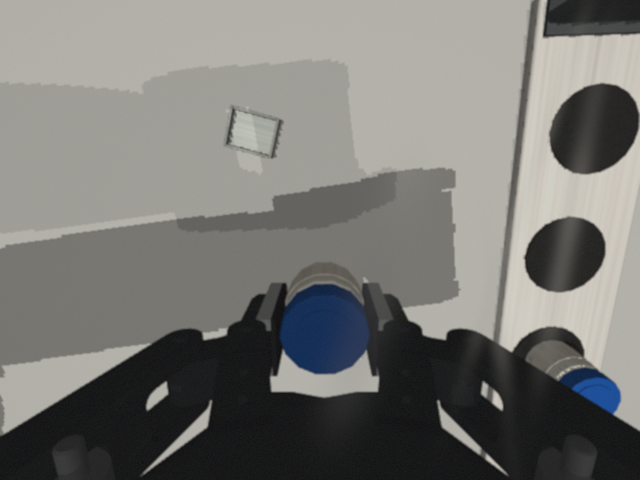

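D is held straight, with its lid at (318,332). I carry it to pad 4.

>>> arm_command:
  steps: [0,-0.83,0.77,0,0,0,-0.83,0.77,0,0,0,-0.83,0.77,0,0,0,-0.83,0.77,0,0,0,-0.83,0.77,0,0,0,-0.83,0.77,0,0,0,-0.83,0.77,0,0,0,-0.83,0.77,0,0]

```text
time: 16.08
eef_pos: [0.5736, -0.0843, 0.1326]
tcp_rot: [0.754, 0.657, -0.0, -0.001]
contact_force: [0.8, -0.5, -0.5]
opening: 0.385
finger_force: 20.1
```

>>> arm_command:
  steps: [0,-0.83,0.77,0,0,0,-0.8,0.77,0,0,0,0,0,0.6,0,0,0,0,0.9,0,0,0,0,0.9,0,0,0,0,0.6,0,0,0,0,0.4,0,0,0,0,0,0]

```text
time: 16.75
eef_pos: [0.6037, -0.128, 0.0451]
tcp_rot: [0.754, 0.657, -0.002, -0.003]
contact_force: [-1.3, 0.9, -0.2]
opening: 0.393
finger_force: 20.1
```

```bash
for i in 1 2 3; do python3 go.py .610 -.128 .024;python3 -c "
from plant import ctrl;ctrl.read_camera('top')";done
```

```text
t 16.75 tcp [ 0.6037 -0.128   0.0451] y-yaw -0.138 open 0.393 F [-1.3  0.9 -0.2]
units [0.03 0.25 0.84] j [-0.37  0.38  1.83  0.    0.94 -0.24]
t 16.8 tcp [ 0.605  -0.1284  0.047 ] y-yaw -0.138 open 0.39 F [ 0.6 -0.2 -0.5]
units [0.04 0.2  0.92] j [-0.37  0.38  1.83  0.    0.94 -0.24]
t 16.85 tcp [ 0.6062 -0.1289  0.0486] y-yaw -0.138 open 0.391 F [ 0.5 -0.4  0.2]
units [0.06 0.15 0.98] j [-0.37  0.37  1.83  0.    0.94 -0.24]
```

>>> arm_command:
  steps: [0,0.04,0.12,0.3,0,0,0,0,0.3,0,0,0,0,0.2,0,0,0,0,0.05,0,0,0,0,0,0,0,0,0,0,0,0,0,0,0,0]

```text
time: 17.48
eef_pos: [0.6096, -0.1286, 0.0278]
tcp_rot: [0.754, 0.657, 0.0, 0.0]
contact_force: [0.2, -0.4, 0.4]
opening: 0.391
finger_force: 20.1
```

>>> arm_command:
  steps: [0,0,0,0.04,0,0,0,0,0,0]

```text
time: 17.65
eef_pos: [0.6096, -0.1286, 0.0268]
tcp_rot: [0.754, 0.657, 0.0, 0.0]
contact_force: [0.3, -0.6, 0.3]
opening: 0.392
finger_force: 20.1
```

>>> arm_command:
  steps: [0,0,0,0.06,0,0,0,0,0,0]

```text
time: 17.82
eef_pos: [0.6098, -0.1286, 0.0255]
tcp_rot: [0.754, 0.657, 0.0, 0.0]
contact_force: [-0.4, -0.4, 1.3]
opening: 0.393
finger_force: 20.1
```

>>> arm_command:
  steps: [0,0,0,0.02,0,0,0,0,0,0]

```text
time: 17.98
eef_pos: [0.6098, -0.1287, 0.0254]
tcp_rot: [0.754, 0.657, 0.0, 0.0]
contact_force: [-1.6, 1.0, 4.5]
opening: 0.39
finger_force: 20.5
```

>>> arm_command:
  steps: [100,0,0,0,0,100,0,0,0,0,100,0,0,0,0,100,0,0,0,0,100,0,0,0,0,100,0,0,-0.6,0,100,0,0,-0.8,0,100,0,0,-0.8,0]

```text
time: 18.65
eef_pos: [0.6086, -0.1282, 0.0791]
tcp_rot: [0.754, 0.657, -0.001, -0.001]
contact_force: [0.7, -0.5, 0.6]
opening: 1.001
finger_force: 0.0
```

>>> arm_command:
  steps: [100,0,0,-1,0,100,0,0,-1,0,100,0,0,-1,0,100,0,0,-1,0,100,0,0,-0.4,0,100,0,0,0,0,100,0,0,0,0,100,0,0,0,0]

```text
time: 19.32
eef_pos: [0.6083, -0.1281, 0.1871]
tcp_rot: [0.754, 0.657, -0.001, -0.002]
contact_force: [-0.0, 0.3, 0.2]
opening: 0.999
finger_force: 0.0
```

```bash
python3 look.py w8.png .055 .067 .076; python3 go.py .454 -.1045 .19
```

```text
lid [120.4 443.7] [34.7 48.3] [[0.3762, -0.3138], [0.3867, -0.3029], [0.3946, -0.2947]]
lid [326.6 234.1] [38.8 39.2] [[0.6087, -0.1287], [0.609, -0.1258], [0.6093, -0.1237]]
lid [123.  236.4] [67.5 77.7] [[0.4402, -0.1077], [0.4479, -0.1057], [0.4537, -0.1043]]
lid [326.2 109.3] [57.5 60.3] [[0.6214, -0.0326], [0.6212, -0.0339], [0.6211, -0.0349]]
d [328.  223.3] [64.4 65.2] [ 0.6102 -0.1281  0.015 ]
d [324.4  -7.2] [74.6 82.3] [0.6324 0.0585 0.015 ]
t 19.37 tcp [ 0.6082 -0.128   0.1868] y-yaw -0.138 open 0.996 F [-0.2  0.3 -0.3]
units [ 0.08 -6.24 -0.1 ] j [-0.37  0.21  1.75 -0.    1.18 -0.23]
```

View pics/w8.png

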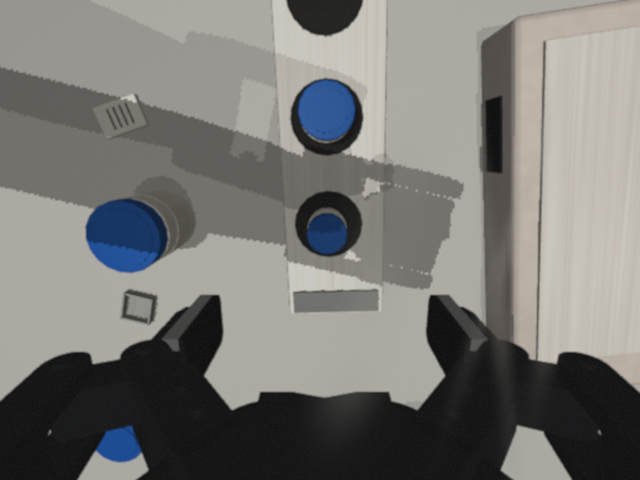

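D sits within 2 mm of pad 4's centre: lid at (327,234), pad at (328,223). Jar A's lid is at (123,236), which is (0.454,-0.104). I go there next.

>>> arm_command:
  steps: [100,0.01,-0.78,0,0,100,0.01,-0.78,0,0,100,0.01,-0.78,0,0,100,0.01,-0.78,0,0,100,0.01,-0.78,0,0,100,0.01,-0.78,0,0,100,0.01,-0.78,0,0,100,0.01,-0.78,0,0]

```text
time: 20.03
eef_pos: [0.4533, -0.1044, 0.1874]
tcp_rot: [0.754, 0.657, -0.001, -0.002]
contact_force: [-0.6, 0.2, 0.2]
opening: 1.0
finger_force: 0.0
```

>>> arm_command:
  steps: [100,0,0,0,0,100,0,0,0,0,100,0,0,0,0]

```text
time: 20.28
eef_pos: [0.4554, -0.1051, 0.1889]
tcp_rot: [0.754, 0.657, -0.0, -0.0]
contact_force: [1.2, -1.0, 0.5]
opening: 1.007
finger_force: 0.0
```

```bash
python3 look.py w9.png .064 .076; python3 go.py .454 -.1045 .02
```

```text
lid [510.4 235.2] [36.  40.7] [[0.6033, -0.1253], [0.5971, -0.1215]]
lid [322.7 237.6] [70.3 71.5] [[0.4529, -0.1066], [0.4534, -0.1036]]
lid [536.3 112.1] [53.5 63. ] [[0.6219, -0.0336], [0.6148, -0.0339]]
d [515.5  -7.3] [73.7 91.8] [0.6321 0.0609 0.015 ]
t 20.33 tcp [ 0.4557 -0.1052  0.1892] y-yaw -0.138 open 1.004 F [ 0.2 -0.9  0.7]
units [ 0.02 -0.07  6.77] j [-0.44 -0.14  2.11  0.    1.17 -0.31]
```

Centred over A. I lower, grip and lift.

>>> arm_command:
  steps: [100,0.02,-0.03,0.84,0,100,0.02,-0.03,0.84,0,100,0,0,0.84,0,100,0,0,0.84,0,100,0,0,0.84,0,100,0,0,0.84,0,100,0,0,0.84,0,100,0,0,0.84,0]

```text
time: 21.0
eef_pos: [0.4547, -0.1041, 0.0203]
tcp_rot: [0.754, 0.657, 0.0, 0.0]
contact_force: [1.1, 0.1, -1.2]
opening: 0.996
finger_force: 0.0
```

>>> arm_command:
  steps: [0,0,0,0,0,0,0,0,0,0,0,0,0,0,0,0,0,0,0,0,0,0,0,0,0,0,0,0,0,0,0,0,0,0,0,0,0,0,0,0]
  squeeze: 35

```text
time: 21.67
eef_pos: [0.4539, -0.1039, 0.0219]
tcp_rot: [0.754, 0.657, 0.0, 0.0]
contact_force: [-0.4, -0.3, -2.1]
opening: 0.666
finger_force: 37.1
```

>>> arm_command:
  steps: [0,0,0,-0.2,0,0,0,0,-0.7,0,0,0,0,-0.8,0,0,0,0,-0.8,0,0,0,0,-0.8,0,0,0,0,-0.8,0,0,0,0,-0.8,0,0,0,0,-0.8,0]

```text
time: 22.33
eef_pos: [0.4535, -0.1037, 0.1654]
tcp_rot: [0.754, 0.657, 0.0, 0.0]
contact_force: [0.2, -1.5, -1.9]
opening: 0.67
finger_force: 37.5
```

```bash
python3 look.py w10.png .04; python3 go.py .650 .1554 .16
```

```text
lid [323.8 355.1] [153.7 173.5] [[0.4371, -0.2128]]
lid [529.2 243.8] [38.8 45.5] [[0.6169, -0.1334]]
lid [557.8 110.7] [60.5 75.3] [[0.6359, -0.0334]]
d [534.1 -15.3] [76.6 91.8] [0.6313 0.0581 0.015 ]
t 22.38 tcp [ 0.4561 -0.1048  0.17  ] y-yaw -0.138 open 0.67 F [ 2.  -0.2  1.3]
units [11.38  6.25  0.42] j [-0.44 -0.12  2.13  0.    1.13 -0.31]
```

View pics/w10.png

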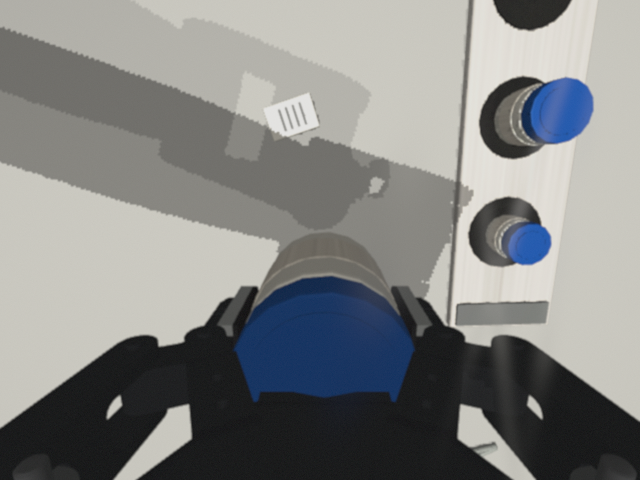

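A is held upright, with its lid at (324,355). I carry it to pad 1 by the end plate.

>>> arm_command:
  steps: [0,0.71,0.39,0,0,0,0.71,0.39,0,0,0,0.71,0.39,0,0,0,0.71,0.39,0,0,0,0.71,0.39,0,0,0,0.71,0.39,0,0,0,0.71,0.39,0,0,0,0.71,0.39,0,0]

```text
time: 23.05
eef_pos: [0.5507, 0.027, 0.1633]
tcp_rot: [0.754, 0.657, -0.0, -0.0]
contact_force: [0.6, -1.1, -1.8]
opening: 0.669
finger_force: 37.5
```

>>> arm_command:
  steps: [0,0.71,0.39,0,0,0,0.71,0.39,0,0,0,0.71,0.39,0,0,0,0.71,0.39,0,0,0,0.71,0.39,0,0,0,0.71,0.39,0,0,0,0.71,0.39,0,0,0,0.71,0.39,0,0]

```text
time: 23.72
eef_pos: [0.6475, 0.1568, 0.163]
tcp_rot: [0.754, 0.657, -0.001, -0.0]
contact_force: [1.0, -1.2, -2.2]
opening: 0.672
finger_force: 37.5
```

>>> arm_command:
  steps: [0,0,0,0.4,0,0,0,0,0.8,0,0,0,0,0.8,0,0,0,0,0.8,0,0,0,0,0.8,0,0,0,0,0.5,0,0,0,0,0,0,0,0,0,0,0]

```text
time: 24.38
eef_pos: [0.6465, 0.1556, 0.0603]
tcp_rot: [0.754, 0.657, -0.001, -0.001]
contact_force: [-0.1, -0.6, -1.4]
opening: 0.668
finger_force: 37.5
```

```bash
python3 go.py .6495 .1555 .037
```

```text
t 24.38 tcp [0.6465 0.1556 0.0603] y-yaw -0.138 open 0.668 F [-0.1 -0.6 -1.4]
units [0.01 0.12 0.93] j [ 0.08  0.44  1.71 -0.    0.99  0.22]
```

>>> arm_command:
  steps: [0,0,0.06,0.3,0,0,0,0,0.3,0,0,0,0,0.15,0,0,0,0,0,0,0,0,0,0,0,0,0,0,0,0]

```text
time: 24.88
eef_pos: [0.6491, 0.1558, 0.0432]
tcp_rot: [0.754, 0.657, 0.0, 0.0]
contact_force: [0.8, 0.4, -2.9]
opening: 0.671
finger_force: 37.5
```

>>> arm_command:
  steps: [0,0,0,0.06,0,0,0,0,0,0]

```text
time: 25.05
eef_pos: [0.649, 0.1558, 0.0415]
tcp_rot: [0.754, 0.657, 0.0, 0.0]
contact_force: [-0.5, 0.4, -2.9]
opening: 0.667
finger_force: 37.5
```

>>> arm_command:
  steps: [0,0,0,0.08,0,0,0,0,0,0]

```text
time: 25.22
eef_pos: [0.6487, 0.1558, 0.0391]
tcp_rot: [0.754, 0.657, -0.0, -0.0]
contact_force: [-0.2, -0.1, -1.9]
opening: 0.67
finger_force: 37.5
```

>>> arm_command:
  steps: [0,0,0,0.04,0,0,0,0,0,0]

```text
time: 25.38
eef_pos: [0.6488, 0.1558, 0.0381]
tcp_rot: [0.754, 0.657, -0.0, -0.0]
contact_force: [0.5, -0.7, -3.2]
opening: 0.672
finger_force: 37.5
```

>>> arm_command:
  steps: [0,0,0,0.04,0,0,0,0,0,0]

```text
time: 25.55
eef_pos: [0.6488, 0.1558, 0.0372]
tcp_rot: [0.754, 0.657, -0.0, -0.0]
contact_force: [-0.3, -0.0, -2.3]
opening: 0.672
finger_force: 37.5
```

>>> arm_command:
  steps: [0,0,0,0.04,0,0,0,0,0,0]

```text
time: 25.72
eef_pos: [0.649, 0.1558, 0.0368]
tcp_rot: [0.754, 0.657, -0.0, -0.0]
contact_force: [-1.9, 0.2, 0.5]
opening: 0.673
finger_force: 37.8
```

>>> arm_command:
  steps: [100,0,0,0.02,0,100,0,0,0,0,100,0,0,0,0,100,0,0,0,0,100,0,0,0,0,100,0,0,-0.6,0,100,0,0,-0.8,0,100,0,0,-0.8,0]

```text
time: 26.38
eef_pos: [0.6485, 0.1558, 0.0917]
tcp_rot: [0.754, 0.657, -0.0, -0.0]
contact_force: [0.1, 0.4, 0.3]
opening: 0.999
finger_force: 0.0
```

>>> arm_command:
  steps: [100,0,0,-1,0,100,0,0,-1,0,100,0,0,-1,0,100,0,0,-1,0,100,0,0,-0.8,0,100,0,0,0,0,100,0,0,0,0,100,0,0,0,0]

```text
time: 27.05
eef_pos: [0.6483, 0.1557, 0.2101]
tcp_rot: [0.754, 0.657, -0.001, -0.0]
contact_force: [0.2, 0.3, 0.5]
opening: 1.0
finger_force: 0.0
```

```bash
python3 look.py w11.png .091; python3 go.py .3825 -.3006 .19
```

```text
lid [325.2 236.6] [68.5 69.5] [[0.648, 0.1562]]
d [323.  305.1] [52.3 55.5] [0.6327 0.0621 0.015 ]
d [479.9  78.1] [ 15.6 220.4] [0.8045 0.2651 0.015 ]
t 27.1 tcp [0.6479 0.1557 0.2091] y-yaw -0.138 open 0.997 F [-0.7  0.3 -0.6]
units [-19.54  -8.     0.8 ] j [ 0.08  0.29  1.62 -0.    1.24  0.22]
```

View pics/w11.png

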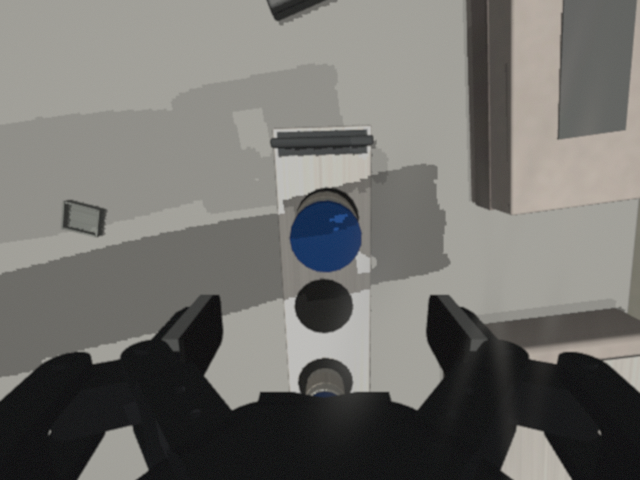

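A is standing on pad 1: lid at (325,237), at (0.648,0.156), with the end plate behind it at row 140. Now B.

>>> arm_command:
  steps: [100,-0.81,-0.33,0,0,100,-0.81,-0.33,0,0,100,-0.81,-0.33,0,0,100,-0.81,-0.33,0,0,100,-0.81,-0.33,0,0,100,-0.81,-0.33,0,0,100,-0.81,-0.33,0,0,100,-0.81,-0.33,0,0]

```text
time: 27.77
eef_pos: [0.5595, 0.0038, 0.2086]
tcp_rot: [0.754, 0.657, -0.001, -0.002]
contact_force: [-0.5, 0.7, 0.4]
opening: 1.008
finger_force: 0.0
```

>>> arm_command:
  steps: [100,-0.81,-0.33,0,0,100,-0.81,-0.33,0,0,100,-0.81,-0.33,0,0,100,-0.81,-0.33,0,0,100,-0.81,-0.33,0,0,100,-0.81,-0.33,0,0,100,-0.81,-0.33,0,0,100,-0.81,-0.33,0,0]

```text
time: 28.43
eef_pos: [0.472, -0.1473, 0.2088]
tcp_rot: [0.754, 0.657, -0.001, -0.002]
contact_force: [0.8, -0.4, -0.6]
opening: 1.0
finger_force: 0.0
```

>>> arm_command:
  steps: [100,-0.82,-0.34,0.2,0,100,-0.82,-0.34,0.2,0,100,-0.82,-0.34,0.2,0,100,-0.82,-0.34,0.2,0,100,-0.82,-0.34,0,0,100,-0.82,-0.34,0,0,100,-0.82,-0.34,0,0,100,-0.82,-0.34,0,0]

```text
time: 29.1
eef_pos: [0.3822, -0.3, 0.1888]
tcp_rot: [0.754, 0.657, 0.0, -0.002]
contact_force: [0.7, 0.9, -0.4]
opening: 0.999
finger_force: 0.0
```

>>> arm_command:
  steps: [100,0,0,0,0,100,0,0,0,0,100,0,0,0,0]

```text
time: 29.35
eef_pos: [0.3834, -0.2991, 0.1896]
tcp_rot: [0.754, 0.657, 0.0, -0.001]
contact_force: [0.1, 1.0, -0.2]
opening: 1.002
finger_force: 0.0
```

```bash
python3 look.py w12.png .064; python3 go.py .3825 -.3006 .014
```

```text
lid [323.9 238.1] [56.7 58.1] [[0.3816, -0.3011]]
t 29.4 tcp [ 0.3837 -0.299   0.1899] y-yaw -0.137 open 1.002 F [0.4 0.3 0.3]
units [-0.08 -0.03  7.03] j [-0.87 -0.1   2.07  0.    1.17 -0.73]
```

>>> arm_command:
  steps: [100,-0.04,-0.03,0.87,0,100,-0.04,-0.03,0.87,0,100,0,0,0.87,0,100,0,0,0.87,0,100,0,0,0.87,0,100,0,0,0.87,0,100,0,0,0.87,0,100,0,0,0.87,0]

```text
time: 30.07
eef_pos: [0.3825, -0.3006, 0.0157]
tcp_rot: [0.754, 0.657, 0.0, -0.0]
contact_force: [-0.1, -0.2, -0.2]
opening: 0.998
finger_force: 0.0
```

>>> arm_command:
  steps: [0,0,0,0,0,0,0,0,0,0,0,0,0,0,0,0,0,0,0,0,0,0,0,0,0,0,0,0,0,0,0,0,0,0,0,0,0,0,0,0]
  squeeze: 30

```text
time: 30.73
eef_pos: [0.3826, -0.3025, 0.0181]
tcp_rot: [0.754, 0.657, 0.0, 0.001]
contact_force: [0.6, 1.8, 5.8]
opening: 0.581
finger_force: 31.6
```

>>> arm_command:
  steps: [0,0,0,-0.2,0,0,0,0,-0.7,0,0,0,0,-0.8,0,0,0,0,-0.8,0,0,0,0,-0.8,0,0,0,0,-0.8,0,0,0,0,-0.8,0,0,0,0,-0.8,0]

```text
time: 31.4
eef_pos: [0.3813, -0.3014, 0.1599]
tcp_rot: [0.754, 0.657, -0.0, -0.001]
contact_force: [-0.4, -0.2, -1.3]
opening: 0.579
finger_force: 31.5
```

```bash
python3 look.py w13.png .064; python3 go.py .6327 .061 .16
```

```text
lid [323.4 348.9] [116.4 153.5] [[0.368, -0.3857]]
t 31.45 tcp [ 0.3833 -0.3035  0.1645] y-yaw -0.138 open 0.578 F [ 1.2 -1.3  1.5]
units [15.81  7.88  0.14] j [-0.88 -0.07  2.09 -0.    1.11 -0.74]
```

View pics/w13.png

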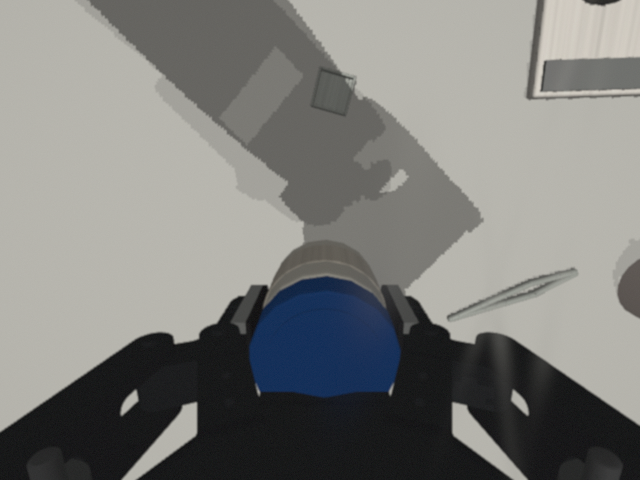

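B is held upright, with its lid at (323,349). I carry it to pad 2.

>>> arm_command:
  steps: [0,0.79,0.39,0,0,0,0.79,0.39,0,0,0,0.79,0.39,0,0,0,0.79,0.39,0,0,0,0.79,0.39,0,0,0,0.79,0.39,0,0,0,0.79,0.39,0,0,0,0.79,0.39,0,0]

```text
time: 32.12
eef_pos: [0.4807, -0.1549, 0.1581]
tcp_rot: [0.754, 0.657, -0.0, -0.001]
contact_force: [1.0, -0.4, -1.6]
opening: 0.579
finger_force: 31.5
```

>>> arm_command:
  steps: [0,0.79,0.39,0,0,0,0.79,0.39,0,0,0,0.79,0.39,0,0,0,0.79,0.39,0,0,0,0.79,0.39,0,0,0,0.79,0.39,0,0,0,0.79,0.39,0,0,0,0.79,0.39,0,0]

```text
time: 32.78
eef_pos: [0.5797, -0.0093, 0.1579]
tcp_rot: [0.754, 0.657, -0.001, -0.001]
contact_force: [0.4, -0.1, -0.9]
opening: 0.576
finger_force: 31.5
```

>>> arm_command:
  steps: [0,0.79,0.39,0,0,0,0.79,0.39,0,0,0,0.79,0.39,0,0,0,0.79,0.39,0,0,0,0,0,0,0,0,0,0,0,0,0,0,0,0,0,0,0,0,0,0]

```text
time: 33.45
eef_pos: [0.6286, 0.0618, 0.1586]
tcp_rot: [0.754, 0.656, -0.001, -0.0]
contact_force: [0.0, -0.3, -1.1]
opening: 0.581
finger_force: 31.6
```

```bash
python3 go.py .6325 .061 .033
```

```text
t 33.45 tcp [0.6286 0.0618 0.1586] y-yaw -0.139 open 0.581 F [ 0.  -0.3 -1.1]
units [-0.01  0.16  5.02] j [-0.06  0.26  1.75 -0.    1.14  0.08]
```

>>> arm_command:
  steps: [0,0,0.1,0.6,0,0,0,0,0.9,0,0,0,0,0.9,0,0,0,0,0.9,0,0,0,0,0.7,0,0,0,0,0.4,0,0,0,0,0,0,0,0,0,0,0]

```text
time: 34.12
eef_pos: [0.6315, 0.0618, 0.0486]
tcp_rot: [0.754, 0.656, -0.0, -0.0]
contact_force: [0.6, 0.1, -0.5]
opening: 0.577
finger_force: 31.6
```

>>> arm_command:
  steps: [0,0,0,0,0,0,0,0,0,0]

```text
time: 34.28
eef_pos: [0.6332, 0.062, 0.0511]
tcp_rot: [0.754, 0.657, 0.001, 0.001]
contact_force: [0.0, 0.9, -1.3]
opening: 0.58
finger_force: 31.6
```

```bash
python3 go.py .6325 .061 .033
```

```text
t 34.28 tcp [0.6332 0.062  0.0511] y-yaw -0.138 open 0.58 F [ 0.   0.9 -1.3]
units [-0.05 -0.02  0.73] j [-0.06  0.4   1.79 -0.    0.95  0.08]
```

>>> arm_command:
  steps: [0,-0.03,-0.02,0.2,0,0,0,0,0.2,0,0,0,0,0.15,0,0,0,0,0,0,0,0,0,0,0,0,0,0,0,0]

```text
time: 34.78
eef_pos: [0.6313, 0.0616, 0.0355]
tcp_rot: [0.754, 0.657, -0.0, -0.0]
contact_force: [0.2, -0.0, -0.9]
opening: 0.577
finger_force: 31.6
```

>>> arm_command:
  steps: [0,0,0,0.06,0,0,0,0,0,0]

```text
time: 34.95
eef_pos: [0.6313, 0.0616, 0.034]
tcp_rot: [0.754, 0.657, 0.0, 0.0]
contact_force: [0.6, -0.3, -1.5]
opening: 0.58
finger_force: 31.6
```

>>> arm_command:
  steps: [0,0,0,0.04,0,0,0,0,0,0]

```text
time: 35.12
eef_pos: [0.6314, 0.0616, 0.0332]
tcp_rot: [0.754, 0.657, 0.0, 0.0]
contact_force: [-0.5, -0.0, -0.9]
opening: 0.576
finger_force: 31.7
```

>>> arm_command:
  steps: [0,0,0,0.04,0,0,0,0,0,0]

```text
time: 35.28
eef_pos: [0.6315, 0.0616, 0.0331]
tcp_rot: [0.754, 0.657, -0.0, -0.0]
contact_force: [-3.3, 0.1, 3.6]
opening: 0.575
finger_force: 31.9
```

>>> arm_command:
  steps: [0,0,0,0.02,0,0,0,0,0,0]

```text
time: 35.45
eef_pos: [0.6315, 0.0616, 0.0331]
tcp_rot: [0.754, 0.657, -0.0, -0.0]
contact_force: [-4.1, 0.9, 6.0]
opening: 0.579
finger_force: 32.2
```

Contact. I release and rise.

>>> arm_command:
  steps: [100,0,0,0,0,100,0,0,0,0,100,0,0,0,0,100,0,0,0,0,100,0,0,0,0,100,0,0,-0.6,0,100,0,0,-0.8,0,100,0,0,-0.8,0]

```text
time: 36.12
eef_pos: [0.6309, 0.0616, 0.0873]
tcp_rot: [0.754, 0.657, -0.0, -0.0]
contact_force: [-0.4, 0.5, 1.1]
opening: 0.998
finger_force: 0.0
```

>>> arm_command:
  steps: [100,0,0,-1,0,100,0,0,-1,0,100,0,0,-1,0,100,0,0,-1,0,100,0,0,-0.8,0,100,0,0,0,0,100,0,0,0,0,100,0,0,0,0]

```text
time: 36.78
eef_pos: [0.6306, 0.0616, 0.2059]
tcp_rot: [0.754, 0.657, -0.0, -0.0]
contact_force: [0.2, -0.0, -0.2]
opening: 1.001
finger_force: 0.0
```

```bash
python3 look.py w14.png .055 .067 .079 .091; python3 -c "
from h import *
snap('scene','s2.png')"; python3 go.py
```

```text
lid [329.3 332.2] [40.  43.6] [[0.6204, -0.04], [0.6211, -0.0332], [0.6219, -0.0264], [0.6227, -0.0195]]
lid [325.5 233.3] [57.4 58.5] [[0.6299, 0.0572], [0.6303, 0.06], [0.6307, 0.0629], [0.6311, 0.0657]]
lid [331.9 107.6] [79.6 85.4] [[0.6491, 0.1596], [0.6487, 0.1583], [0.6483, 0.1569], [0.6479, 0.1556]]
d [327.8  20.6] [ 31.1 135.5] [0.6561 0.2342 0.015 ]
d [503.4  45.4] [ 25.3 122.6] [0.8058 0.194  0.015 ]
t 36.88 tcp [0.6302 0.0616 0.2045] y-yaw -0.138 open 0.998 F [-0.2 -0.4 -0.1]
```

View pics/w14.png

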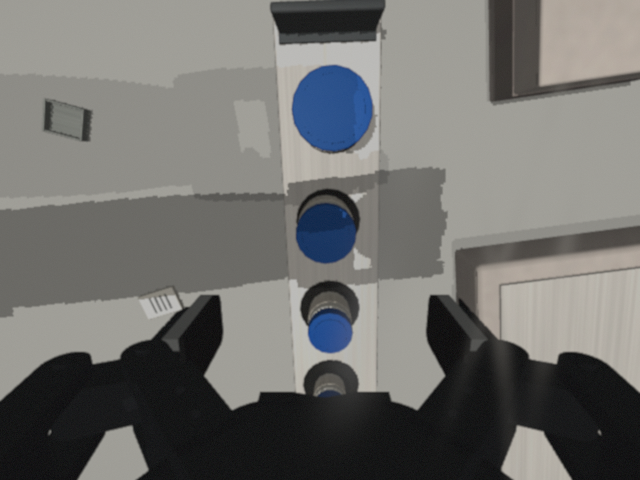

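View pics/s2.png

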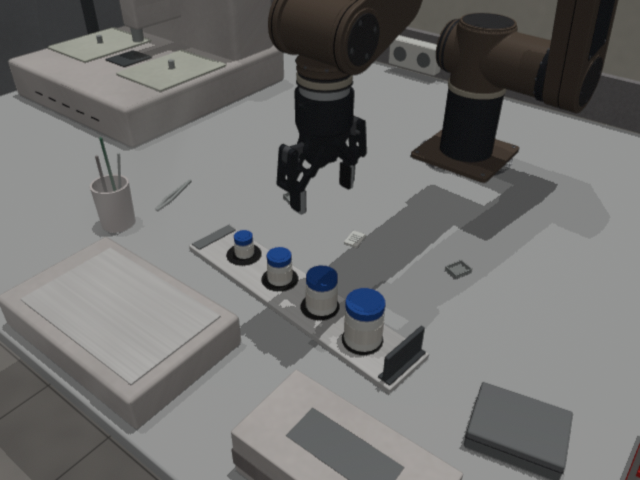

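Wrist view: all four jars stand upright in order from the end plate, with lids at (332,108), (325,233), (329,332) and about (328,395). The scene view confirms it: each stands on its own pad, A at (364,320) next to the plate and D at (243,243) at the far end. By my measurements each is within about 2.5 mm of its pad's centre.

```bash
python3 -c "
from plant import ctrl; print(ctrl.sign_off())"
```

```text
the job is handed in; nothing more can be done
None
```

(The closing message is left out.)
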